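# Stow the sharpening stone in its bay under the sliding tills

## Task

The sharpening stone belongs in the felt-lined bay that lies under the red-knobbed till of the tool case. Slide the tills along one at a time, using the one empty place, until that bay is open; lay the stone down gently, flat on the felt, pale face up as it is now, and then slide the red-knobbed till back over it. Keep the tills flat on their runners the whole time - they are full of small hardware - and do not knock the oil can or the cork block about.

Things in the scene. Friction and masses are not known exactly. Their poses are not given: they have to be found in the camera images.
- case: fixed plywood tool case standing open on the bench. Origin: centre of its underside; x points to its back (away from the robot), y to its left, z up. Outside 324 (x) x 399 (y) mm, standing on two skids 27 mm high, rim 109.5 mm above the bench; inside 300 x 375 mm. It has six places for tills, two rows of three: centres at x = -75 (front row) or +75 (back row) mm, y = -125, 0 or +125 mm. Five tills fill five of them
- empty_place (a point): middle of the front row, empty at the start, at runner height (77 mm above the bench; origin there, axes as the case's). Tills lie side by side on runners: 22 mm ribs between the places, 11 mm ledges along the walls; play is 15 mm in all across a row, 10 mm front to back. A lip round the rim reaches 7 mm inwards over their edges, 3 mm above them: they slide but do not lift out
- back_middle_place (a point): middle place of the back row at runner height (77 mm), origin at its centre, axes as the case's; a till with a pale knob lies there at the start. Under every place is a bay open at the top, 128 (x) x 103 (y) mm, 38 mm deep below the runners (a wax tin lies in the bay of the empty place, well below the runners)
- lid_hinge (a point): middle of the lid's hinge on the back edge of the rim. The lid, 324 mm long and 36 mm thick in all, is fixed on stays at 67 degrees above level and leans over the back row towards the robot: over the back row the tool must lean back too, its upper end towards the robot, about 25 to 40 degrees from vertical
- till_red: the till with the red knob, at the start in the back row at the left or right end, exactly over the felt-lined bay. Loose open tray of pale wood, 145 x 120 x 26 mm high, about 0.3 kg, its floor 4 mm thick, full of small hardware; a knob 28 mm across stands on a post at its middle, its straight side 32 to 52 mm above the origin. Origin: centre of its underside; axes as the case's. A few newtons slide it
- till_a: a till with a pale wooden knob, otherwise like till_red
- till_b: a till with a pale wooden knob, otherwise like till_red
- till_c: a till with a pale wooden knob, otherwise like till_red
- till_d: a till with a pale wooden knob, otherwise like till_red
- felt: dark green felt lining 126 x 101 x 3 mm, fixed on the floor of the stone's bay (its top is 42 mm above the bench). Origin: centre of its underside; axes as the case's. Hidden under till_red at the start
- stone: combination sharpening stone, 110 (x) x 45 (y) x 30 mm, grey below and pale tan above, about 0.34 kg, lying flat on the bench to the right of the case, its long side pointing more or less away from the robot. Origin: centre of its underside
- oil_can: bystander: green pump oil can, 60 mm across, 145 mm high with its thin spout, standing on the bench between the case and the stone, near the front edge. Origin: centre of its underside
- cork_block: bystander: cork sanding block 64 x 112 x 34 mm lying on the bench left of the case. Origin: centre of its underside

How it is judged:
By the outcome, as a careful person would: the job done as asked, in the order asked, and still so for the second after the job is handed in, with the robot touching nothing.
It also fails if it takes over 72 s, if anything falls off the work surface, if the arm or the gripper's body presses on something with over 40 N, if the wrist force passes 120 N, or if a joint passes its speed limit or range.

## Robot

A 6-joint arm with a two-finger parallel gripper is mounted at the origin on a cart in front of the work surface, level with it; the furniture and walls round the work are solid. World frame = base frame: x ahead of the robot, y to its left, z up, the work surface at z = 0. Lengths are in mm, angles in degrees, forces in N, time in s.
With the tool pointing down it reaches from about 325 to 900 mm from the base axis. Payload 3.5 kg.
Tool frame: the origin (TCP) lies midway between the tips of the shut fingers; the grasp point (between the pads) lies 19 mm behind it; z points along the fingers, y is the line along which they close (so a half turn about z gives the same grasp; the last joint's range is limited). The gripper opens to 85 mm and grips with 20 to 120 N. Pads are 22 mm wide; open, the fingers measure 114 mm over their backs; the gripper's body (76 mm by 85 mm) begins 54 mm behind the grasp point. The pads swing forward as they close: fully open they stand 13 mm farther back than shut.
Start: joints at [66.956, 15.837, -1.513, 72.651, 0, 84.076], TCP at [183.99, 597.302, 231.313] pointing down, gripper open.
Joint ranges: [-178.77, 178.77], [-48.84, 107.48], [-61.69, 71.31], [-111.58, 123.2], [-90, 87.43], [-180, 180]. Speed limits (degrees/s): [147.25, 147.25, 180, 180, 180, 180].

## Interface

Orientations are given as [roll, pitch, yaw] about the fixed x, y, z axes, in that order (R = Rz(yaw) Ry(pitch) Rx(roll)).
In Python, from station import get_obs, snapshot, camera_params, sign_off, look_for, silhouettes, pinpoint gives the robot as it stands. The module is installed in compiled form; this text tells all that it offers.
- The arm moves only by the tool servo_tool, never from a script. Its argument "deltas" is a list that holds one entry, the list of rows, each a list of 6 numbers: the shift along the tool's x, y, z each as a share of 200 mm, from -1 to 1, then the turn, a rotation vector about the tool's x, y, z each as a share of 1.5 rad, from -1 to 1. A call has 1 to 10 rows; each row shifts and turns the commanded pose from where the row before left it, along the tool's axes as they then stand; what a row does not reach is not made up. A row lasts 1/8 s, in which the tool goes at most 62.5 mm and 10.7 degrees, less where a joint would pass 70% of its speed; a pose out of reach is approached as far as the arm can. A call with a number of a shift or a turn outside -1 to 1 is refused whole. A call with a gripper value outside its range is refused whole. "fingers" is the opening, from -1 (shut) to 1 (fully open), set as the call begins (left out, the last holds). The fingers move at their own pace and stop on an object; "newtons" is the grip in N (left out, the last holds). Time passes only in rows, so rows that do not move let the fingers close. It gives the time, the measured TCP pose, the force, the opening and the grip force at its end, in the units of the state.
- get_obs(): the state, without advancing time (a new reading comes with each control period).
- snapshot(name): name is "scene" or "top"; returns the picture (420x560x3 uint8, red, green, blue); there is no depth.
- camera_params(name): a dict with "intrinsics" (3x3 intrinsics, pixels), "R" (3x3) and "t" (3): a world point X has camera coordinates R X + t. Camera axes: x right, y down, z forward; pixel columns grow to the right and rows downward; lengths in mm; the calibration is good to about 2 mm. A picture is of the moment at which its call begins. camera_params takes no time and is no camera call.
- sign_off(): hands the job in; it is judged then, once.
Trained networks look in the newest picture that a camera, given by its name, has taken for a name from the list of things; names that differ only in an ending like _2 or _b are one class to them, and where a whole thing is asked for, a point or a joint stands for the part that bears it (a point fixed in the world has none). Each returns a list of dicts, best first, with "confidence" (0 to 1); they miss things now and then, are a little off and sometimes report something else, mostly with a low value. They report only what shows in the picture. A call takes as long as a camera call.
- look_for(query, camera): "at" ([x, y, z] in mm, in the coordinates of the camera as it stood for that picture, good to about 4 mm: the middle of the surface that is visible of it).
- silhouettes(query, camera): "pixels" (420x560 bool, what is visible of it).
- pinpoint(query, camera): "at" ([x, y, z] in mm, in the coordinates of the camera as it stood for that picture, good to about 4 mm: a listed point, or the origin of a listed thing).
The state is a dict: "clock": time; "joint_pos": joint angles; "dq": joint speeds; "joint_torque": joint torques, N m; "tool_pos": TCP position; "ee_rot": TCP orientation; "ft_force": force on the tool from outside, world axes, zero at the start; "moment": the same for the moment, N m; "gripper_width": finger opening in mm; "gripper_force": force on a finger pad.
Only numpy, scipy, OpenCV 4.12 (cv2) and the standard library are available. Lean on these libraries where they do the work, as an engineer would, in place of code of your own. Each camera call takes 0.05 s, during which the arm holds its last target. There are 200 camera calls.

## Working session

There is one attempt and no reset: what is moved stays moved. The work goes in short steps, Python scripts to look and compute and a tool call to move; the robot and the scene stay as the last step left them, time stands still between calls to the robot, and variables do not carry over. Pictures are saved under pics/ and viewed, at most 10 in all, crops included, and the job is handed in when it is done.

Besides the shell and the picture viewer there is one more tool, called in YAML: its name, and indented under it one key for each argument. servo_tool: Moves the arm, as the interface text tells. Its arguments: {"type":"object","properties":{"deltas":{"type":"array"},"fingers":{"type":"number"},"newtons":{"type":"number"}},"required":["deltas"]}

```bash
mkdir -p pics
cat > h.py <<'E'
import numpy as np, cv2
from station import *
from scipy.spatial.transform import Rotation as Ro
def w(cam,p):
    c=camera_params(cam); return np.array(c["R"]).T@(np.array(p)-np.array(c["t"]))
def pic(cam,name):
    im=snapshot(cam); cv2.imwrite(f"pics/{name}.png",im[:,:,::-1]); return im
def px(cam,X):
    c=camera_params(cam); q=np.array(c["intrinsics"])@(np.array(c["R"])@np.array(X)+np.array(c["t"])); return q[:2]/q[2]
def ray(cam,uv,z):
    c=camera_params(cam);R=np.array(c["R"]);t=np.array(c["t"])
    d=R.T@np.linalg.inv(np.array(c["intrinsics"]))@np.array([uv[0],uv[1],1.]);o=-R.T@t
    return o+d*(z-o[2])/d[2]
E
python3 - <<'E'
from h import *
np.set_printoptions(precision=1,suppress=True)
for c in("scene","top"):
    pic(c,c+"0")
    for q in("case","empty_place","back_middle_place","lid_hinge","till_red","till_a","stone","oil_can","cork_block"):
        r=pinpoint(q,c)
        print(c,q,[(w(c,d["at"]).round(1),round(d["confidence"],2)) for d in r[:6]])
print(get_obs())
E
```

```text
scene case [(array([537.1,  83.4,   0.7]), 0.96)]
scene empty_place [(array([467.2,  88. ,  77.1]), 0.58)]
scene back_middle_place [(array([536.6,  82.6,  -0.4]), 0.58)]
scene lid_hinge [(array([696.9,  85.7, 110.1]), 0.89)]
scene till_red [(array([614.5, 206.7,  72.3]), 0.57), (array([409.7, 440.1,  -2.1]), 0.32)]
scene till_a [(array([612. ,  85.3,  78.1]), 0.79), (array([610.3, -40. ,  72.9]), 0.59), (array([457.5, -33.8,  72.2]), 0.58)]
scene stone [(array([ 516. , -411.6,   -2.9]), 0.66)]
scene oil_can [(array([ 422.8, -249.9,   -1.7]), 0.77)]
scene cork_block [(array([409.9, 437.2,  -2.8]), 0.61)]
top case [(array([543.5,  88.2,   0.8]), 0.83)]
top empty_place [(array([466.2,  91.1,  75. ]), 0.97)]
top back_middle_place []
top lid_hinge [(array([702.8,  83.8, 109.3]), 0.92)]
top till_red [(array([616.3, 211.6,  78.3]), 0.8), (array([703.6,  86.3, 107.2]), 0.55)]
top till_a [(array([612.6,  84.2,  73.8]), 0.96), (array([617. , -37.8,  76.9]), 0.95), (array([ 518.3, -408.1,    0.8]), 0.7), (array([463.1, -35.1,  76.6]), 0.64), (array([469.7, 214.2,  73.4]), 0.56)]
top stone [(array([ 517.8, -407.3,    0.9]), 0.85)]
top oil_can [(array([ 426.1, -243.7,   -4.4]), 0.63)]
top cork_block [(array([408.7, 445.3,   1.2]), 0.66)]
{'clock': 1.0, 'joint_pos': array([67. , 15.8, -1.5, 72.7, -0. , 84.1]), 'dq': array([-0. , -0. , -0. ,  0. ,  0.1,  0.1]), 'joint_torque': array([ -0. , -44.6,  29.6,   0. ,   0. ,  -0. ]), 'tool_pos': array([184. , 597.3, 231.3]), 'ee_rot': array([180. ,   0. , 162.9]), 'ft_force': array([-0.1, -0.2,  1.1]), 'moment': array([0., 0., 0.]), 'gripper_force': 0.0, 'gripper_width': 85.09682984499112}
```

View pics/scene0.png

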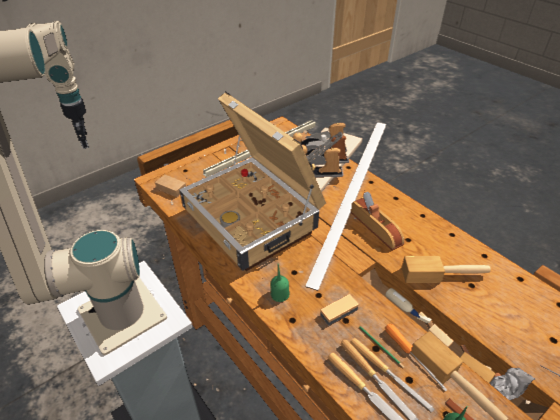

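View pics/top0.png

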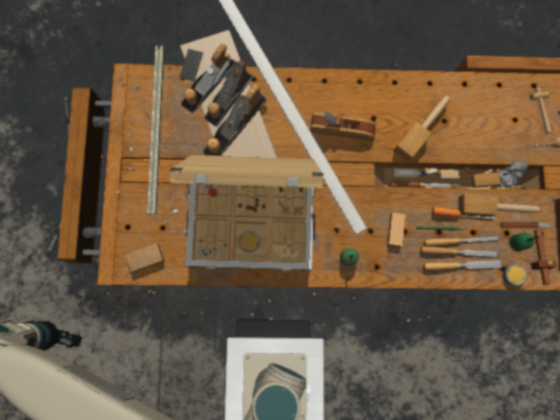

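The two views agree. The red knob is back left, at top pixel (212,191). The empty place with the wax tin is front middle (249,240), the stone is at (397,229) and the oil can at (349,257).

Plan:
1. Slide the front-left till to the middle.
2. Pull red forward.
3. Lay the stone.
4. Push red back.

```bash
cat >> h.py <<'E'
import json
def Rt(tilt,yaw=-1.0):  # fingers close along case y; tilt leans the upper end to the robot
    return Ro.from_euler('z',yaw+180,degrees=True)*Ro.from_euler('x',180,degrees=True)*Ro.from_euler('y',-tilt,degrees=True)
def plan(wps,start=None,mm=40,deg=8):
    """wps: (grasp xyz, tilt, yaw, rows or 0=auto); prints servo rows"""
    o=get_obs(); p=np.array(o["tool_pos"]); R=Ro.from_euler('xyz',o["ee_rot"],degrees=True)
    if start: R=Rt(*start[1:]); p=np.array(start[0])+19*R.as_matrix()[:,2]
    rows=[]
    for g,tl,yw,n in wps:
        R1=Rt(tl,yw); p1=np.array(g)+19*R1.as_matrix()[:,2]
        tot=(R.inv()*R1).as_rotvec(); n=n or int(np.ceil(max(np.linalg.norm(p1-p)/mm,np.degrees(np.linalg.norm(tot))/deg)))
        p0,R0=p.copy(),R
        for i in range(1,n+1):
            pt=p0+(p1-p0)*i/n; Rg=R0*Ro.from_rotvec(tot*i/n)
            d=(R.inv().apply(pt-p)/200).round(3); r=((R.inv()*Rg).as_rotvec()/1.5).round(3)
            rows.append([*(d+0.).tolist(),*(r+0.).tolist()]); p=p+R.apply(d*200); R=R*Ro.from_rotvec(r*1.5)
    for i in range(0,len(rows),10): print(json.dumps([rows[i:i+10]]))
def where():
    o=get_obs();R=Ro.from_euler('xyz',o["ee_rot"],degrees=True).as_matrix()
    print(round(o["clock"],2),"grasp",(np.array(o["tool_pos"])-19*R[:,2]).round(1),o["ee_rot"].round(1),"F",np.round(o["ft_force"],1),"w",round(o["gripper_width"],1),round(o["gripper_force"],1))
E
python3 - <<'E'
from h import *
plan([((467,213,200),10,-1,0),((467,213,123),10,-1,4)])
E
```

```text
[[[-0.149, -0.109, 0.019, -0.001, -0.009, -0.014], [-0.146, -0.112, 0.021, -0.002, -0.009, -0.015], [-0.143, -0.115, 0.023, -0.001, -0.009, -0.014], [-0.141, -0.118, 0.024, -0.001, -0.009, -0.015], [-0.137, -0.122, 0.027, -0.001, -0.008, -0.014], [-0.135, -0.124, 0.027, -0.002, -0.009, -0.014], [-0.131, -0.128, 0.029, -0.001, -0.009, -0.015], [-0.129, -0.13, 0.031, -0.001, -0.009, -0.014], [-0.125, -0.133, 0.032, -0.001, -0.009, -0.015], [-0.121, -0.136, 0.033, -0.002, -0.009, -0.014]]]
[[[-0.119, -0.138, 0.035, -0.001, -0.009, -0.014], [-0.115, -0.141, 0.036, -0.001, -0.009, -0.015], [-0.111, -0.143, 0.038, -0.001, -0.009, -0.014], [0.017, 0.0, 0.095, 0.0, 0.0, 0.0], [0.017, 0.0, 0.094, 0.0, 0.0, 0.0], [0.017, 0.0, 0.095, 0.0, 0.0, 0.0], [0.016, 0.0, 0.095, 0.0, 0.0, 0.0]]]
```

servo_tool:
  deltas:
    - [[-0.149,-0.109,0.019,-0.001,-0.009,-0.014],[-0.146,-0.112,0.021,-0.002,-0.009,-0.015],[-0.143,-0.115,0.023,-0.001,-0.009,-0.014],[-0.141,-0.118,0.024,-0.001,-0.009,-0.015],[-0.137,-0.122,0.027,-0.001,-0.008,-0.014],[-0.135,-0.124,0.027,-0.002,-0.009,-0.014],[-0.131,-0.128,0.029,-0.001,-0.009,-0.015],[-0.129,-0.13,0.031,-0.001,-0.009,-0.014],[-0.125,-0.133,0.032,-0.001,-0.009,-0.015],[-0.121,-0.136,0.033,-0.002,-0.009,-0.014]]
  fingers: 0.2
  newtons: 20

```text
clock: 2.25
tool_pos: [404.8, 300.7, 193.0]
ee_rot: [179.7, 7.8, 175.3]
ft_force: [0.7, -0.2, -0.3]
gripper_width: 51.3
gripper_force: 0.0
```

servo_tool:
  deltas:
    - [[-0.119,-0.138,0.035,-0.001,-0.009,-0.014],[-0.115,-0.141,0.036,-0.001,-0.009,-0.015],[-0.111,-0.143,0.038,-0.001,-0.009,-0.014],[0,0,0,0,0,0],[0,0,0,0,0,0]]

```text
clock: 2.88
tool_pos: [470.1, 213.2, 181.2]
ee_rot: [-180.0, 10.0, 179.0]
ft_force: [-0.3, -0.1, -0.5]
gripper_width: 51.2
gripper_force: 0.0
```

Run:
```python
from h import *
where(); pic("top","t1"); im=cv2.imread("pics/t1.png")[140:290,160:340]; cv2.imwrite("pics/t1c.png",cv2.resize(im,None,fx=4,fy=4,interpolation=cv2.INTER_CUBIC))
for c in("scene","top"):
    if c=="scene":snapshot(c)
    for q in("till_a","till_red"):print(c,q,[(w(c,d["at"]).round(1),round(d["confidence"],2)) for d in pinpoint(q,c)[:5]])
plan([((467,213,123),10,-1,4)])
```

```text
2.88 grasp [466.8 213.2 199.9] [-180.   10.  179.] F [-0.3 -0.1 -0.5] w 51.2 0.0
scene till_a [(array([467.2, 214.4,  75.1]), 0.8), (array([613.2,  84.4,  80.8]), 0.68), (array([609.5, -37.8,  72. ]), 0.67), (array([457. , -32.4,  71.2]), 0.65), (array([ 4.238e+02, -2.477e+02, -1.000e-01]), 0.46)]
scene till_red [(array([615. , 210.1,  72. ]), 0.73)]
top till_a [(array([618.7,  84.7,  72. ]), 0.87), (array([615.6, -34.4,  78.4]), 0.84), (array([465.7, 215.7,  73.1]), 0.77), (array([461.7, -35.5,  79.6]), 0.67)]
top till_red [(array([616.7, 211.3,  78.6]), 0.62), (array([615.9,  87.3,  73.8]), 0.54)]
[[[0.017, -0.001, 0.095, 0.0, 0.0, 0.0], [0.016, -0.001, 0.095, 0.0, 0.0, 0.0], [0.017, -0.001, 0.094, 0.0, 0.0, 0.001], [0.016, -0.001, 0.095, 0.0, 0.0, 0.0]]]
```

View pics/t1c.png

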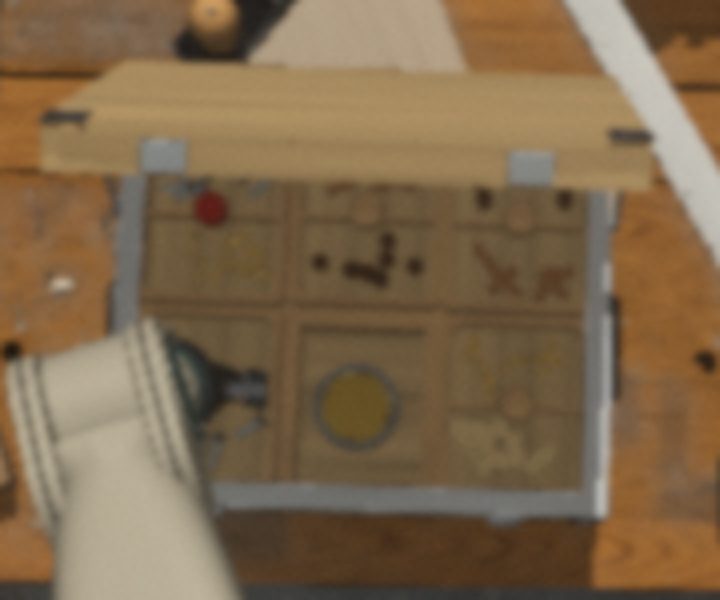

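The crop shows the gripper over the front-left till at crop (245,390). Red is at (210,208) and the empty bay with the tin at (355,405). I'll lower, grip, and slide right about 128 mm.

servo_tool:
  deltas:
    - [[0.016,0.002,0.095,0,0,0],[0.016,0.002,0.095,0,0,0],[0.016,0.002,0.095,0,0,0],[0.016,0,0.095,0,0,0],[0,0,0,0,0,0]]

```text
clock: 3.8
tool_pos: [469.2, 213.9, 102.5]
ee_rot: [-179.9, 9.8, 179.0]
ft_force: [0.2, -0.2, -0.6]
gripper_width: 51.0
gripper_force: 0.0
```

servo_tool:
  deltas:
    - [[0,0,0,0,0,0],[0,0,0,0,0,0],[0,0,0,0,0,0],[0,0,0,0,0,0]]
  fingers: -0.5
  newtons: 20

```text
clock: 4.3
tool_pos: [471.9, 214.5, 105.2]
ee_rot: [180.0, 10.1, 179.0]
ft_force: [-1.9, 0.3, 4.9]
gripper_width: 27.0
gripper_force: 20.5
```

servo_tool:
  deltas:
    - [[0,-0.04,0,0,0,0],[0,-0.08,0,0,0,0],[0,-0.08,0,0,0,0],[0,-0.08,0,0,0,0],[0,-0.08,0,0,0,0],[0,-0.08,0,0,0,0],[0,-0.08,0,0,0,0],[0,-0.08,0,0,0,0],[0,-0.04,0,0,0,0],[0,0,0,0,0,0]]

```text
clock: 5.55
tool_pos: [469.7, 85.3, 105.2]
ee_rot: [180.0, 10.2, 178.9]
ft_force: [-0.4, 2.2, 6.7]
gripper_width: 27.2
gripper_force: 20.6
```

servo_tool:
  deltas:
    - [[0,0,0,0,0,0],[0,0,0,0,0,0],[0,0,0,0,0,0]]
  fingers: 0.2

```text
clock: 5.92
tool_pos: [467.9, 85.8, 103.5]
ee_rot: [-179.9, 9.9, 179.0]
ft_force: [-0.0, -0.2, -0.3]
gripper_width: 51.3
gripper_force: 0.0
```

Run:
```python
from h import *
where()
plan([((462,87,185),14,-1,3),((568,210.5,192),36,-1,0),((615.5,210.5,124),36,-1,4)])
```

```text
5.92 grasp [464.6  85.9 122.2] [-179.9    9.9  179. ] F [-0.  -0.2 -0.3] w 51.3 0.0
[[[-0.016, 0.002, -0.104, 0.0, -0.016, 0.0], [-0.018, 0.001, -0.103, -0.001, -0.015, 0.0], [-0.021, 0.002, -0.103, 0.0, -0.016, 0.0], [-0.11, 0.125, 0.017, 0.0, -0.051, 0.0], [-0.108, 0.126, 0.025, 0.0, -0.051, 0.0], [-0.105, 0.125, 0.033, 0.0, -0.052, 0.0], [-0.103, 0.126, 0.042, 0.0, -0.051, 0.0], [-0.099, 0.125, 0.049, 0.0, -0.051, 0.0], [0.002, 0.001, 0.104, 0.0, 0.0, 0.0], [0.002, 0.001, 0.103, 0.0, 0.0, 0.0]]]
[[[0.001, 0.001, 0.104, 0.0, 0.0, 0.0], [0.002, 0.001, 0.104, 0.0, 0.0, 0.0]]]
```

servo_tool:
  deltas:
    - [[-0.016,0.002,-0.104,0.0,-0.016,0.0],[-0.018,0.001,-0.103,0,-0.015,0.0],[-0.021,0.002,-0.103,0.0,-0.016,0.0],[-0.11,0.125,0.017,0.0,-0.051,0.0],[-0.108,0.126,0.025,0.0,-0.051,0.0],[-0.105,0.125,0.033,0.0,-0.052,0.0],[-0.103,0.126,0.042,0.0,-0.051,0.0],[-0.099,0.125,0.049,0.0,-0.051,0.0],[0,0,0,0,0,0],[0,0,0,0,0,0]]

```text
clock: 7.18
tool_pos: [579.0, 210.2, 176.6]
ee_rot: [-179.9, 36.0, 179.0]
ft_force: [0.3, 0.3, -0.0]
gripper_width: 51.6
gripper_force: 0.0
```

Run:
```python
from h import *
where();
for c in("top","scene"):
    im=pic(c,c+"2")
    print(c,[(w(c,d["at"]).round(1),round(d["confidence"],2)) for d in pinpoint("till_red",c)[:5]])
im=cv2.imread("pics/scene2.png")[70:280,150:370]; cv2.imwrite("pics/s2c.png",cv2.resize(im,None,fx=2.8,fy=2.8,interpolation=cv2.INTER_CUBIC))
plan([((615.5,210.5,124),36,-1,4)])
```

```text
7.17 grasp [567.9 210.4 192. ] [-179.9   36.   179. ] F [ 0.3  0.3 -0. ] w 51.6 0.0
top []
scene [(array([618.1, 208.2,  73.5]), 0.64)]
[[[0.003, 0.002, 0.104, 0.0, 0.0, 0.0], [0.004, 0.001, 0.104, 0.0, 0.0, 0.0], [0.003, 0.002, 0.104, -0.001, 0.001, 0.0], [0.004, 0.001, 0.104, 0.0, 0.0, 0.0]]]
```

View pics/s2c.png

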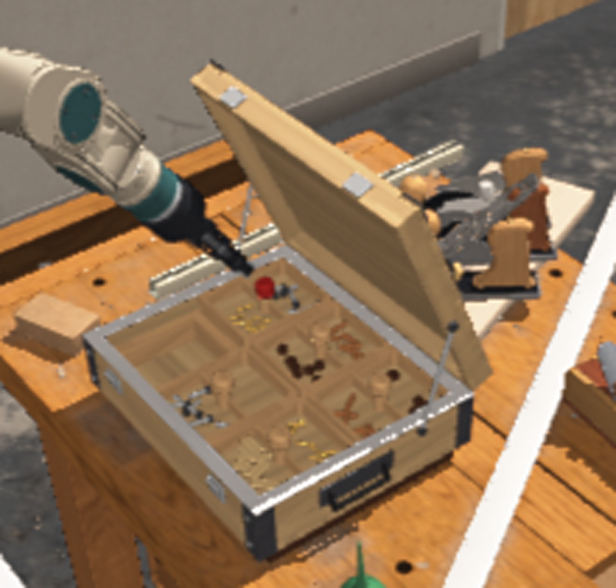

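The crop shows the front-left place open at (165,350), with its till now in the front middle at (220,390). The gripper leans over the red knob at (265,288) and is clear of the lid.

servo_tool:
  deltas:
    - [[0.003,0,0.104,0,0,0],[0.003,0,0.104,0,0,0],[0.003,0,0.104,0,0,0],[0.003,0,0.104,0,0,0],[0,0,0,0,0,0]]

```text
clock: 8.0
tool_pos: [626.4, 208.8, 107.2]
ee_rot: [-179.9, 35.9, 179.0]
ft_force: [-0.5, -0.1, -0.7]
gripper_width: 51.4
gripper_force: 0.0
```

servo_tool:
  deltas:
    - [[0,0,0,0,0,0],[0,0,0,0,0,0],[0,0,0,0,0,0],[0,0,0,0,0,0]]
  fingers: -0.5

```text
clock: 8.5
tool_pos: [627.1, 210.0, 109.7]
ee_rot: [-180.0, 36.2, 179.0]
ft_force: [-4.8, -0.6, 5.0]
gripper_width: 26.9
gripper_force: 20.9
```

Run:
```python
from h import *
where()
R=Rt(36,-1); p=np.array(get_obs()["tool_pos"])-19*R.as_matrix()[:,2]
plan([(p+[-150,2.6,0],36,-1,10)])
```

```text
8.5 grasp [615.9 210.2 125.1] [-180.    36.2  179. ] F [-4.8 -0.6  5. ] w 26.9 20.9
[[[0.061, 0.0, -0.044, 0.0, 0.0, 0.0], [0.06, 0.0, -0.045, 0.0, 0.0, 0.0], [0.061, 0.0, -0.044, 0.0, 0.001, 0.0], [0.06, 0.0, -0.044, 0.0, 0.0, 0.0], [0.061, 0.0, -0.044, 0.0, 0.0, 0.0], [0.061, 0.0, -0.044, 0.0, 0.0, 0.0], [0.06, 0.0, -0.044, 0.0, 0.0, 0.0], [0.061, 0.0, -0.045, 0.0, 0.0, 0.0], [0.06, 0.0, -0.044, 0.0, 0.001, 0.0], [0.061, 0.0, -0.044, 0.0, 0.0, 0.0]]]
```

servo_tool:
  deltas:
    - [[0.061,0.0,-0.044,0.0,0.0,0.0],[0.061,0.0,-0.044,0.0,0.0,0.0],[0.06,0.0,-0.044,0.0,0.0,0.0],[0.06,0.0,-0.044,0.0,0.0,0.0],[0.061,0.0,-0.044,0.0,0.0,0.0],[0.061,0.0,-0.044,0.0,0.0,0.0],[0.06,0.0,-0.044,0.0,0.0,0.0],[0.061,0.0,-0.044,0.0,0.0,0.0],[0.06,0.0,-0.044,0.0,0.0,0.0],[0.061,0.0,-0.044,0.0,0.0,0.0]]

```text
clock: 9.75
tool_pos: [477.5, 212.8, 109.7]
ee_rot: [180.0, 36.3, 179.0]
ft_force: [4.9, -0.3, 5.2]
gripper_width: 27.0
gripper_force: 20.5
```

servo_tool:
  deltas:
    - [[0,0,0,0,0,0],[0,0,0,0,0,0],[0,0,0,0,0,0]]
  fingers: 0.2

```text
clock: 10.12
tool_pos: [475.9, 212.0, 107.0]
ee_rot: [-179.9, 35.9, 179.1]
ft_force: [1.6, 0.0, 0.3]
gripper_width: 51.5
gripper_force: 0.0
```

Run:
```python
from h import *
where()
pic("top","t3")
for q in("till_red","felt","stone","till_a"): print(q,[(w("top",d["at"]).round(1),round(d["confidence"],2)) for d in pinpoint(q,"top")[:5]])
for q in("stone",):
    m=silhouettes(q,"top")[0]["pixels"].astype(np.uint8)
    pts=np.array([ray("top",(x,y),30)[:2] for y,x in np.argwhere(m)],np.float32); print(q,m.sum(),cv2.minAreaRect(pts))
    pic("scene","s3");print([(w("scene",d["at"]).round(1)) for d in look_for(q,"scene")[:2]])
for q in("felt",): print(q,[(w("scene",d["at"]).round(1),round(d["confidence"],2)) for d in pinpoint(q,"scene")[:5]])
```

```text
10.12 grasp [464.8 212.2 122.4] [-179.9   35.9  179.1] F [1.6 0.  0.3] w 51.5 0.0
till_red [(array([465.8, 210.6,  80. ]), 0.7)]
felt [(array([619.7, 211.6,  40.8]), 0.83)]
stone [(array([ 518. , -410.8,   -0.7]), 0.58)]
till_a [(array([464.3, -36. ,  75.8]), 0.73), (array([617.6, -36.9,  78. ]), 0.66), (array([612.6,  85.3,  74.1]), 0.62), (array([466.9,  87.9,  73.7]), 0.58), (array([412. , 444.2,   3.8]), 0.56)]
stone 486 ((517.9810180664062, -401.90386962890625), (50.95635986328125, 113.75977325439453), 82.52883911132812)
[array([ 510.4, -418.1,   27.9])]
felt [(array([614.6, 207.9,  38.9]), 0.71)]
```

```bash
python3 - <<'E'
from h import *
for c in("scene","top"):
    snapshot(c); m=silhouettes("stone",c)[0]["pixels"].astype(np.uint8)
    im=cv2.imread("pics/s3.png" if c=="scene" else "pics/t3.png")
    # pale top face: brightest part of mask
    g=cv2.cvtColor(im,cv2.COLOR_BGR2GRAY); th=cv2.threshold(g[m>0].reshape(-1,1),0,255,cv2.THRESH_OTSU)[0]
    for mm in (m,(m>0)&(g>th)):
        pts=np.array([ray(c,(x,y),30)[:2] for y,x in np.argwhere(mm)],np.float32)
        u,s,v=np.linalg.svd(pts-pts.mean(0)); print(c,len(pts),pts.mean(0),np.degrees(np.arctan(v[0,1]/v[0,0])),cv2.minAreaRect(pts))
y=-6
plan([((462,212,215),32,-1,3),((517,-408,215),30,y,0),((517,-408,90),30,y,4)],mm=48)
E
python3 -c "
import cv2,numpy as np
a=cv2.imread('pics/t3.png');b=cv2.imread('pics/s3.png')
f=lambda i:cv2.resize(i,(390,390),interpolation=cv2.INTER_CUBIC)
cv2.imwrite('pics/m3.png',np.hstack([f(a[195:265,360:430]),f(b[280:340,310:370])]))"
```

```text
scene 638 [ 508.78424 -419.2075 ] -3.147455 ((508.8954162597656, -418.22088623046875), (60.86945343017578, 120.37581634521484), 83.51167297363281)
scene 455 [ 515.5553  -413.14594] -5.696259 ((515.5148315429688, -412.9238586425781), (47.210391998291016, 108.5007095336914), 84.90999603271484)
top 502 [ 518.7251  -401.75427] -7.6572084 ((518.9232177734375, -402.1833190917969), (52.63153839111328, 114.8453369140625), 83.11163330078125)
top 407 [ 520.58685 -406.10168] -7.321135 ((520.7691040039062, -406.1092224121094), (44.07849884033203, 109.75808715820312), 81.90547180175781)
[[[-0.082, -0.001, -0.127, 0.0, 0.016, 0.0], [-0.079, -0.002, -0.128, 0.0, 0.016, 0.0], [-0.075, -0.001, -0.131, 0.0, 0.015, 0.0], [-0.021, -0.238, 0.014, 0.002, 0.002, 0.004], [-0.023, -0.239, 0.014, 0.003, 0.002, 0.004], [-0.024, -0.238, 0.015, 0.002, 0.001, 0.004], [-0.026, -0.237, 0.016, 0.002, 0.002, 0.003], [-0.026, -0.238, 0.016, 0.002, 0.002, 0.004], [-0.029, -0.237, 0.018, 0.003, 0.002, 0.004], [-0.029, -0.237, 0.018, 0.002, 0.002, 0.004]]]
[[[-0.031, -0.237, 0.018, 0.002, 0.002, 0.004], [-0.033, -0.237, 0.02, 0.002, 0.001, 0.004], [-0.034, -0.236, 0.02, 0.003, 0.002, 0.003], [-0.035, -0.237, 0.021, 0.002, 0.002, 0.004], [-0.037, -0.235, 0.021, 0.002, 0.002, 0.004], [-0.038, -0.236, 0.023, 0.003, 0.002, 0.004], [0.078, 0.0, 0.135, 0.0, 0.0, 0.0], [0.078, 0.0, 0.135, 0.0, 0.0, 0.0], [0.078, 0.0, 0.136, 0.0, 0.0, 0.0], [0.078, 0.0, 0.135, 0.0, 0.0, 0.0]]]
```

View pics/m3.png

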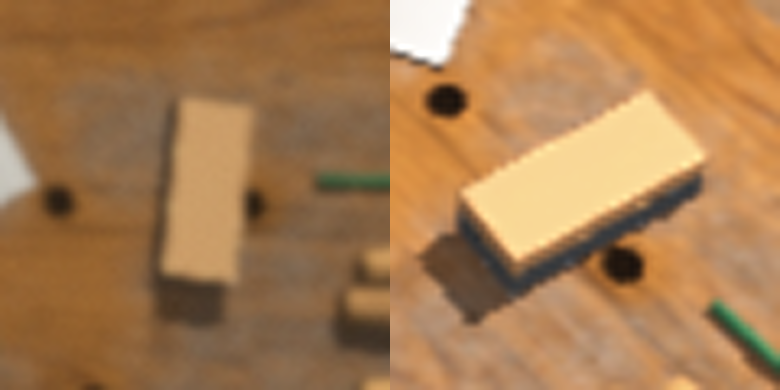

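The pale face is clear in both views: about (205,190) in the left crop, and the tan top in the right one. That puts the stone at about (518,-409), yaw -6.5°.

servo_tool:
  deltas:
    - [[-0.082,-0.001,-0.127,0.0,0.016,0.0],[-0.079,-0.002,-0.128,0.0,0.016,0.0],[-0.075,-0.001,-0.131,0.0,0.015,0.0],[-0.021,-0.238,0.014,0.002,0.002,0.004],[-0.023,-0.239,0.014,0.003,0.002,0.004],[-0.024,-0.238,0.015,0.002,0.001,0.004],[-0.026,-0.237,0.016,0.002,0.002,0.003],[-0.026,-0.238,0.016,0.002,0.002,0.004],[-0.029,-0.237,0.018,0.003,0.002,0.004],[-0.029,-0.237,0.018,0.002,0.002,0.004]]

```text
clock: 12.02
tool_pos: [501.2, -124.1, 198.9]
ee_rot: [-180.0, 31.0, 176.3]
ft_force: [0.8, 0.5, -1.0]
gripper_width: 51.3
gripper_force: 0.0
```

servo_tool:
  deltas:
    - [[-0.031,-0.237,0.018,0.002,0.002,0.004],[-0.033,-0.237,0.02,0.002,0.001,0.004],[-0.034,-0.236,0.02,0.003,0.002,0.003],[-0.035,-0.237,0.021,0.002,0.002,0.004],[-0.037,-0.235,0.021,0.002,0.002,0.004],[-0.038,-0.236,0.023,0.003,0.002,0.004],[0.078,0.0,0.135,0.0,0.0,0.0],[0.078,0.0,0.135,0.0,0.0,0.0],[0,0,0,0,0,0],[0,0,0,0,0,0]]
  fingers: 0.75

```text
clock: 13.28
tool_pos: [527.0, -409.4, 137.1]
ee_rot: [-179.9, 30.0, 174.0]
ft_force: [0.1, 0.0, 0.8]
gripper_width: 74.6
gripper_force: 0.0
```

Run:
```python
from h import *
where()
plan([((518,-409,75),30,-6.5,2),((518,-409,26),30,-6.5,3)])
```

```text
13.28 grasp [ 517.5 -408.4  153.6] [-179.9   30.   174. ] F [0.1 0.  0.8] w 74.6 0.0
[[[0.097, -0.001, 0.171, 0.001, 0.0, 0.003], [0.097, -0.002, 0.17, 0.001, 0.0, 0.002], [0.041, 0.0, 0.071, 0.0, 0.0, 0.0], [0.041, 0.0, 0.071, 0.0, 0.0, 0.0], [0.041, 0.001, 0.07, 0.0, 0.0, 0.0]]]
```

servo_tool:
  deltas:
    - [[0.097,-0.001,0.171,0.001,0.0,0.003],[0.097,-0.002,0.17,0.001,0.0,0.002],[0.041,0.0,0.071,0.0,0.0,0.0],[0.041,0.0,0.071,0.0,0.0,0.0],[0.041,0.001,0.07,0.0,0.0,0.0],[0,0,0,0,0,0],[0,0,0,0,0,0]]

```text
clock: 14.15
tool_pos: [527.2, -409.9, 9.2]
ee_rot: [-180.0, 30.0, 173.5]
ft_force: [-0.5, 0.4, -0.4]
gripper_width: 74.5
gripper_force: 0.0
```

servo_tool:
  deltas:
    - [[0,0,0,0,0,0],[0,0,0,0,0,0],[0,0,0,0,0,0],[0,0,0,0,0,0],[0,0,0,0,0,0]]
  fingers: -0.4
  newtons: 50

```text
clock: 14.78
tool_pos: [527.1, -410.2, 9.7]
ee_rot: [-179.9, 30.1, 173.5]
ft_force: [-3.1, 0.8, 6.1]
gripper_width: 44.2
gripper_force: 53.1
```

Run:
```python
from h import *
where()
pic("top","t4");pic("scene","s4")
plan([((518,-409,60),30,-6.5,3),((518,-409,235),30,-6.5,5)])
```

```text
14.78 grasp [ 517.6 -409.1   26.1] [-179.9   30.1  173.5] F [-3.1  0.8  6.1] w 44.2 53.1
[[[-0.029, 0.0, -0.049, 0.0, 0.0, 0.0], [-0.028, 0.001, -0.048, 0.0, 0.0, 0.0], [-0.029, 0.0, -0.049, 0.0, 0.001, 0.0], [-0.087, 0.0, -0.152, 0.0, 0.0, 0.0], [-0.088, 0.0, -0.151, 0.0, 0.0, 0.0], [-0.087, 0.0, -0.152, 0.0, 0.0, 0.0], [-0.088, -0.001, -0.151, 0.0, 0.0, 0.0], [-0.087, 0.0, -0.152, 0.0, 0.0, 0.0]]]
```

servo_tool:
  deltas:
    - [[-0.029,0.0,-0.049,0.0,0.0,0.0],[-0.029,0,-0.049,0.0,0.0,0.0],[-0.029,0.0,-0.049,0.0,0,0.0],[-0.087,0.0,-0.151,0.0,0.0,0.0],[-0.087,0.0,-0.151,0.0,0.0,0.0],[-0.087,0.0,-0.151,0.0,0.0,0.0],[-0.087,0,-0.151,0.0,0.0,0.0],[-0.087,0.0,-0.151,0.0,0.0,0.0],[0,0,0,0,0,0]]
  newtons: 60

```text
clock: 16.0
tool_pos: [528.8, -411.7, 222.0]
ee_rot: [-179.6, 30.3, 173.7]
ft_force: [0.3, -0.3, -4.0]
gripper_width: 43.9
gripper_force: 62.7
```

Run:
```python
from h import *
where()
pic("scene","s5"); print([(w("scene",d["at"]).round(1),round(d["confidence"],2)) for d in pinpoint("stone","scene")[:2]])
im=cv2.imread("pics/s5.png")[160:340,220:420]; cv2.imwrite("pics/s5c.png",cv2.resize(im,None,fx=3,fy=3,interpolation=cv2.INTER_CUBIC))
plan([((522,210,222),30,-1,16),((616,210,150),30,-1,5)])
```

```text
16.0 grasp [ 519.3 -410.6  238.4] [-179.6   30.3  173.7] F [ 0.3 -0.3 -4. ] w 43.9 62.7
[(array([ 520. , -412.7,  211.6]), 0.95), (array([413.3, 436.8,  -4. ]), 0.3)]
[[[0.019, 0.192, -0.007, -0.002, 0.0, -0.003], [0.019, 0.193, -0.006, -0.002, 0.0, -0.004], [0.017, 0.192, -0.006, -0.002, 0.0, -0.003], [0.017, 0.193, -0.006, -0.002, 0.0, -0.004], [0.015, 0.193, -0.004, -0.002, 0.0, -0.003], [0.014, 0.193, -0.005, -0.002, 0.0, -0.004], [0.014, 0.192, -0.003, -0.002, 0.0, -0.003], [0.012, 0.193, -0.003, -0.002, -0.001, -0.004], [0.011, 0.194, -0.002, -0.002, 0.0, -0.003], [0.011, 0.193, -0.002, -0.001, 0.0, -0.004]]]
[[[0.009, 0.193, -0.002, -0.002, 0.0, -0.003], [0.008, 0.193, -0.001, -0.002, 0.0, -0.004], [0.007, 0.193, 0.0, -0.002, 0.0, -0.003], [0.007, 0.194, 0.0, -0.002, 0.0, -0.004], [0.005, 0.193, 0.001, -0.002, 0.0, -0.003], [0.004, 0.193, 0.001, -0.002, 0.0, -0.004], [-0.045, 0.002, 0.109, 0.0, 0.0, 0.0], [-0.046, 0.001, 0.11, 0.0, 0.0, 0.0], [-0.045, 0.002, 0.109, 0.0, 0.0, 0.0], [-0.046, 0.002, 0.109, 0.0, 0.0, 0.0]]]
[[[-0.045, 0.002, 0.11, 0.0, 0.0, 0.0]]]
```

View pics/s5c.png

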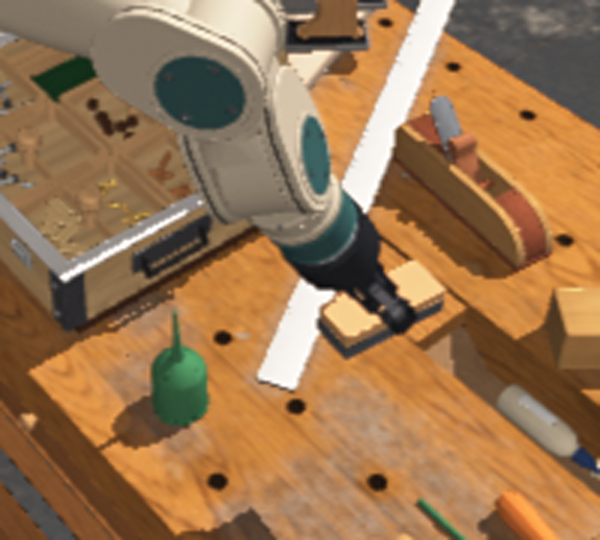

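The stone is held level and roughly centred at crop (380,310), and the green felt shows at (65,75). Next I carry it over.

servo_tool:
  deltas:
    - [[0.019,0.192,-0.007,-0.002,0.0,-0.003],[0.019,0.193,-0.006,-0.002,0.0,-0.004],[0.017,0.192,-0.006,-0.002,0.0,-0.003],[0.017,0.193,-0.006,-0.002,0.0,-0.004],[0.015,0.193,-0.004,-0.002,0.0,-0.003],[0.014,0.193,-0.005,-0.002,0.0,-0.004],[0.014,0.192,-0.003,-0.002,0.0,-0.003],[0.012,0.193,-0.003,-0.002,0,-0.004],[0.011,0.194,-0.002,-0.002,0.0,-0.003],[0.011,0.193,-0.002,-0.001,0.0,-0.004]]

```text
clock: 17.35
tool_pos: [527.5, -20.9, 206.3]
ee_rot: [180.0, 29.6, 176.9]
ft_force: [1.0, -0.3, -3.9]
gripper_width: 43.8
gripper_force: 62.8
```

servo_tool:
  deltas:
    - [[0.009,0.193,-0.002,-0.002,0.0,-0.003],[0.008,0.193,-0.001,-0.002,0.0,-0.004],[0.007,0.193,0.0,-0.002,0.0,-0.003],[0.007,0.194,0.0,-0.002,0.0,-0.004],[0.005,0.193,0.001,-0.002,0.0,-0.003],[0.004,0.193,0.001,-0.002,0.0,-0.004],[0,0,0,0,0,0],[0,0,0,0,0,0],[0,0,0,0,0,0]]

```text
clock: 18.48
tool_pos: [531.1, 208.0, 204.5]
ee_rot: [-179.9, 29.8, 179.0]
ft_force: [0.4, -0.3, -4.5]
gripper_width: 43.9
gripper_force: 63.3
```

Run:
```python
from h import *
where()
for c in("scene","top"):
  pic(c,c+"6"); print([(w(c,d["at"]).round(1),round(d["confidence"],2)) for q in("stone","felt") for d in pinpoint(q,c)[:2]])
plan([((616,210,150),30,-1,6)])
```

```text
18.48 grasp [521.7 208.2 221. ] [-179.9   29.8  179. ] F [ 0.4 -0.3 -4.5] w 43.9 63.3
[(array([525.4, 204.1, 194.4]), 0.56), (array([615.4, 205.6,  39.6]), 0.77)]
[(array([521.4, 207.8, 195.2]), 0.66), (array([616.5, 210.3,  37.7]), 0.97)]
[[[-0.037, 0.002, 0.091, 0.0, 0.0, 0.0], [-0.037, 0.003, 0.092, 0.0, 0.0, 0.0], [-0.037, 0.002, 0.091, 0.0, 0.0, 0.0], [-0.037, 0.003, 0.091, 0.0, 0.0, 0.0], [-0.038, 0.002, 0.091, -0.001, 0.0, 0.0], [-0.037, 0.002, 0.092, 0.0, 0.0, 0.0]]]
```

servo_tool:
  deltas:
    - [[-0.037,0.002,0.091,0.0,0.0,0.0],[-0.037,0.002,0.091,0.0,0.0,0.0],[-0.037,0.002,0.091,0.0,0.0,0.0],[-0.037,0.001,0.091,0.0,0.0,0.0],[-0.037,0.001,0.091,0,0.0,0.0],[-0.036,0.001,0.091,0.0,0.0,0.0],[0,0,0,0,0,0],[0,0,0,0,0,0]]

```text
clock: 19.77
tool_pos: [624.7, 209.2, 133.6]
ee_rot: [-179.9, 30.0, 179.0]
ft_force: [-0.0, 0.1, -4.1]
gripper_width: 43.8
gripper_force: 63.2
```

Run:
```python
from h import *
where()
pic("scene","s7"); print([(w("scene",d["at"]).round(1),round(d["confidence"],2)) for q in("stone","felt") for d in pinpoint(q,"scene")[:2]])
im=cv2.imread("pics/s7.png")[90:270,170:330]; cv2.imwrite("pics/s7c.png",cv2.resize(im,None,fx=3.3,fy=3.3,interpolation=cv2.INTER_CUBIC))
plan([((615,209.5,80),30,-1,5),((615,209.5,72),30,-1,2)])
```

```text
19.77 grasp [615.2 209.3 150.1] [-179.9   30.   179. ] F [-0.   0.1 -4.1] w 43.8 63.2
[(array([615.2, 206. , 117.2]), 0.59), (array([613.6, 205.4,  37.1]), 0.63)]
[[[0.036, 0.0, 0.061, 0.0, 0.0, 0.0], [0.035, 0.0, 0.061, 0.0, 0.0, 0.0], [0.036, 0.0, 0.061, 0.0, 0.0, 0.0], [0.035, 0.0, 0.061, 0.0, 0.0, 0.0], [0.036, 0.0, 0.061, 0.0, 0.0, 0.001], [0.01, 0.0, 0.017, 0.0, 0.0, 0.0], [0.01, 0.0, 0.018, 0.0, 0.0, 0.0]]]
```

View pics/s7c.png

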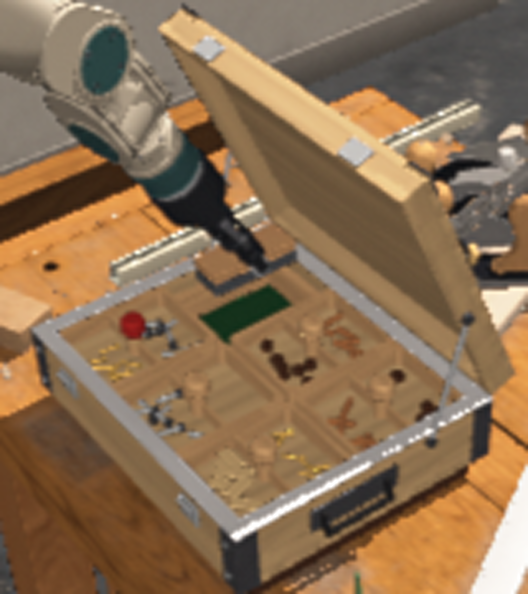

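The stone is level above the felt bay, with the stone at (248,260) and the felt at (245,312). Red is parked at (132,325). Lowering straight down now.

servo_tool:
  deltas:
    - [[0.035,0.0,0.061,0.0,0.0,0.0],[0.035,0.0,0.061,0.0,0.0,0.0],[0.036,0.0,0.061,0.0,0.0,0.0],[0.035,0.0,0.061,0.0,0.0,0.0],[0.036,0.0,0.061,0.0,0.0,0],[0.01,0.0,0.017,0.0,0.0,0.0],[0.01,0.0,0.017,0.0,0.0,0.0],[0,0,0,0,0,0],[0,0,0,0,0,0]]

```text
clock: 21.05
tool_pos: [625.1, 207.9, 55.4]
ee_rot: [-179.8, 30.0, 179.0]
ft_force: [1.4, -4.6, -4.1]
gripper_width: 43.8
gripper_force: 63.8
```

servo_tool:
  deltas:
    - [[0.005,0.0,0.009,0.0,0.0,0.0],[0.0025,0,0.0045,0,0,0],[0,0,0,0,0,0]]

```text
clock: 21.42
tool_pos: [626.6, 207.4, 53.7]
ee_rot: [-179.8, 30.2, 178.9]
ft_force: [0.7, -8.2, -1.1]
gripper_width: 43.8
gripper_force: 63.8
```

Run:
```python
from h import *
where(); print(get_obs()["moment"],get_obs()["joint_pos"])
pic("scene","s8"); pic("top","t8")
a=cv2.imread("pics/s8.png")[90:210,180:280];b=cv2.imread("pics/t8.png")[140:260,180:280]
f=lambda i:cv2.resize(i,(400,480),interpolation=cv2.INTER_CUBIC)
cv2.imwrite("pics/s8c.png",np.hstack([f(a),f(b)]))
```

```text
21.43 grasp [617.  207.7  70.1] [-179.8   30.2  178.9] F [ 0.7 -8.2 -1.1] w 43.8 63.8
[-0.90982833  0.59759214 -0.58322501] [ 16.69948133  15.09325628 -34.55618492  11.41078211  -9.0688609
  15.50046475]
```

View pics/s8c.png

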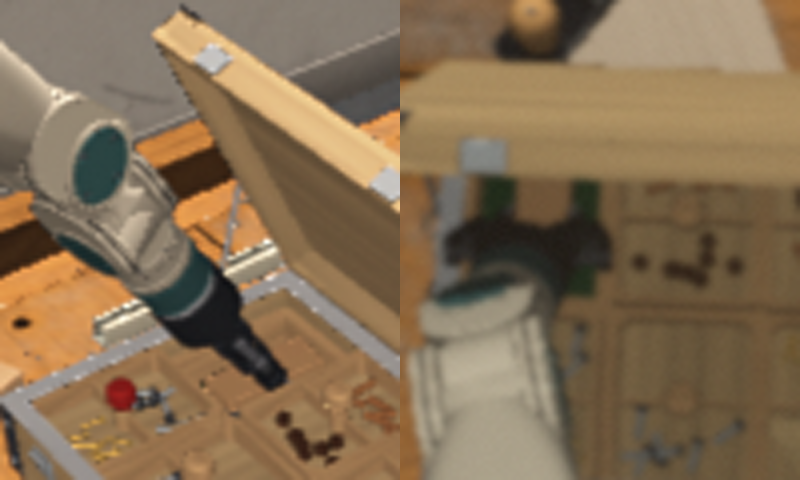

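The right crop shows the gripper's left knuckle at (455,240) touching the left rim. I'll raise slightly, shift right about 6 mm, then lower again.

servo_tool:
  deltas:
    - [[-0.01,0,-0.0175,0.0,0.0,0.0],[0,-0.015,0,0,0,0],[0,-0.015,0,0,0,0],[0,0,0,0,0,0],[0,0,0,0,0,0]]

```text
clock: 22.15
tool_pos: [624.5, 203.4, 55.9]
ee_rot: [-180.0, 30.0, 179.1]
ft_force: [-0.2, -0.0, -4.4]
gripper_width: 43.9
gripper_force: 63.5
```

servo_tool:
  deltas:
    - [[0.005,0,0.009,0.0,0.0,0.0],[0.005,0,0.009,0.0,0.0,0.0],[0.0025,0,0.0045,0,0,0],[0,0,0,0,0,0]]

```text
clock: 22.65
tool_pos: [624.7, 203.4, 51.8]
ee_rot: [-179.9, 30.0, 179.1]
ft_force: [-4.5, -1.3, 4.0]
gripper_width: 43.6
gripper_force: 64.7
```

servo_tool:
  deltas:
    - [[0,0,0,0,0,0],[0,0,0,0,0,0],[0,0,0,0,0,0]]
  fingers: 0.2

```text
clock: 23.02
tool_pos: [626.3, 204.0, 52.3]
ee_rot: [180.0, 30.2, 179.0]
ft_force: [0.0, 2.2, 2.7]
gripper_width: 51.1
gripper_force: 0.0
```

Run:
```python
from h import *
where()
p=np.array([614.5,203.5,68])
plan([(p+[0,0,75],30,-1,5),((560,204,205),34,-1,2)])
```

```text
23.02 grasp [616.7 204.1  68.7] [180.   30.2 179. ] F [0.  2.2 2.7] w 51.1 0.0
[[[-0.035, -0.001, -0.065, 0.0, 0.0, 0.0], [-0.036, 0.0, -0.066, 0.0, 0.001, 0.0], [-0.035, -0.001, -0.065, 0.0, 0.0, 0.0], [-0.035, -0.001, -0.065, 0.0, 0.0, 0.0], [-0.036, 0.0, -0.066, 0.0, 0.001, 0.0], [0.037, -0.001, -0.202, 0.0, -0.023, 0.0], [0.031, -0.001, -0.204, 0.001, -0.024, 0.0]]]
```

servo_tool:
  deltas:
    - [[-0.018,0,-0.031,0,0,0],[-0.035,0,-0.061,0.0,0.0,0.0],[-0.035,0.0,-0.061,0.0,0,0.0],[-0.035,0,-0.061,0.0,0.0,0.0],[-0.035,0,-0.061,0.0,0.0,0.0],[-0.035,0.0,-0.061,0.0,0,0.0],[0.037,0,-0.2,0.0,-0.023,0.0],[0.031,0,-0.2,0,-0.023,0.0],[0,0,0,0,0,0],[0,0,0,0,0,0]]

```text
clock: 24.28
tool_pos: [571.9, 204.4, 190.3]
ee_rot: [-179.9, 34.0, 179.1]
ft_force: [1.8, 0.2, 0.3]
gripper_width: 51.5
gripper_force: 0.0
```

Run:
```python
from h import *
where()
pic("top","t9"); pic("scene","s9")
for c in("scene","top"):
  print(c,[(q,w(c,d["at"]).round(1),round(d["confidence"],2)) for q in("stone","felt","till_red","oil_can","cork_block") for d in pinpoint(q,c)[:2]])
a=cv2.imread("pics/s9.png")[130:250,180:290];b=cv2.imread("pics/t9.png")[160:270,185:285]
f=lambda i:cv2.resize(i,(400,480),interpolation=cv2.INTER_CUBIC)
cv2.imwrite("pics/s9c.png",np.hstack([f(a),f(b)]))
plan([((466,212,205),30,-1,3),((465,212,124),30,-1,4)])
```

```text
24.27 grasp [561.3 204.6 206.1] [-179.9   34.   179.1] F [1.8 0.2 0.3] w 51.5 0.0
scene [('stone', array([617.2, 199.8,  39.1]), 0.61), ('stone', array([462. , 210.5,  75.5]), 0.41), ('till_red', array([463. , 208.9,  70.2]), 0.69), ('till_red', array([616.5, 203.8,  40.8]), 0.65), ('oil_can', array([ 420.9, -247.8,   -2.8]), 0.6), ('cork_block', array([411.3, 438.6,  -3.4]), 0.78)]
top [('stone', array([617.8, 211.5,  42.1]), 0.59), ('stone', array([614.5, 203. ,  45.4]), 0.49), ('felt', array([617.6, 210.2,  40.1]), 0.86), ('till_red', array([467.3, 212.5,  78.1]), 0.59), ('oil_can', array([ 423.8, -242.5,   -5.2]), 0.64), ('oil_can', array([409.1, 443.7,   2.2]), 0.61), ('cork_block', array([406.4, 444.1,   1.3]), 0.84)]
[[[0.134, 0.01, -0.088, 0.0, 0.015, 0.0], [0.137, 0.01, -0.085, 0.0, 0.015, 0.0], [0.138, 0.01, -0.081, -0.001, 0.016, 0.001], [0.052, 0.0, 0.087, 0.0, 0.0, 0.0], [0.051, 0.0, 0.087, 0.0, 0.0, 0.0], [0.052, -0.001, 0.087, 0.0, 0.0, 0.0], [0.052, 0.0, 0.087, 0.0, 0.0, 0.0]]]
```

View pics/s9c.png

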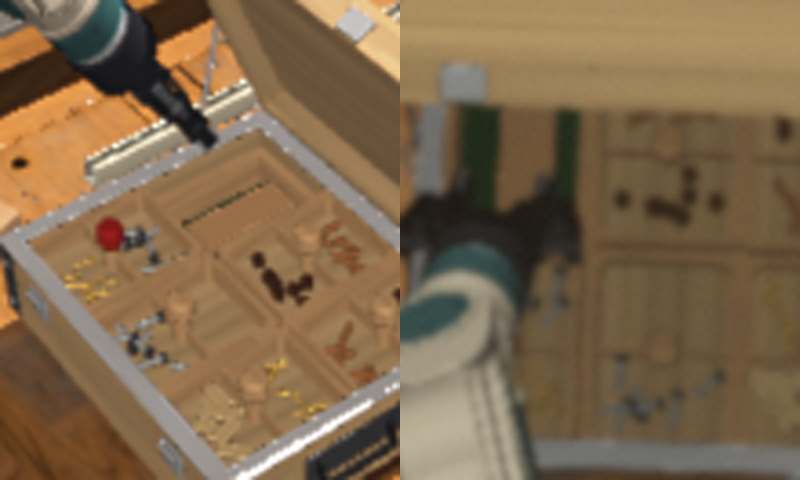

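The stone lies flat in the bay, pale face up, at left crop (240,210), with felt showing on both sides. Next I fetch the red till with a 36° lean.

Run:
```python
from h import *
plan([((466,212,200),36,-1,3),((465,212,124),36,-1,4)])
```

```text
[[[0.136, 0.01, -0.081, 0.0, -0.008, 0.0], [0.135, 0.01, -0.082, 0.0, -0.008, 0.0], [0.133, 0.01, -0.084, -0.001, -0.008, 0.001], [0.057, 0.0, 0.076, 0.0, 0.0, 0.0], [0.057, 0.0, 0.076, 0.0, 0.0, 0.0], [0.057, -0.001, 0.076, 0.0, 0.0, 0.0], [0.057, 0.0, 0.076, 0.0, 0.0, 0.0]]]
```

servo_tool:
  deltas:
    - [[0.136,0.01,-0.081,0.0,-0.008,0.0],[0.135,0.01,-0.082,0.0,-0.008,0.0],[0.133,0.01,-0.084,0,-0.008,0],[0.057,0.0,0.076,0.0,0.0,0.0],[0.057,0.0,0.076,0.0,0.0,0.0],[0.057,0,0.076,0.0,0.0,0.0],[0.057,0.0,0.076,0.0,0.0,0.0],[0,0,0,0,0,0]]

```text
clock: 25.88
tool_pos: [474.5, 211.1, 106.8]
ee_rot: [-179.8, 35.8, 179.1]
ft_force: [-0.0, -0.1, 0.4]
gripper_width: 51.6
gripper_force: 0.0
```

servo_tool:
  deltas:
    - [[0,0,0,0,0,0],[0,0,0,0,0,0],[0,0,0,0,0,0],[0,0,0,0,0,0]]
  fingers: -0.5
  newtons: 20

```text
clock: 26.38
tool_pos: [477.0, 212.3, 110.1]
ee_rot: [180.0, 36.1, 179.0]
ft_force: [-1.9, 0.9, 4.6]
gripper_width: 27.0
gripper_force: 20.8
```

servo_tool:
  deltas:
    - [[-0.06,0.0,0.044,0.0,0.0,0.0],[-0.061,0.0,0.044,0.0,0.0,0.0],[-0.06,0.0,0.044,0.0,0.0,0.0],[-0.061,0.0,0.044,0.0,0.0,0.0],[-0.06,0.0,0.044,0.0,0.0,0.0],[-0.061,0.0,0.044,0.0,0.0,0.0],[-0.06,0.0,0.044,0.0,0.0,0.0],[-0.061,0.0,0.044,0.0,0.0,0.0],[-0.06,0.0,0.044,0.0,0.0,0.0],[-0.06,0.0,0.044,0.0,0.0,0.0]]

```text
clock: 27.62
tool_pos: [625.7, 209.4, 109.5]
ee_rot: [-179.9, 36.0, 179.1]
ft_force: [-8.3, 0.2, 9.5]
gripper_width: 27.3
gripper_force: 21.9
```

servo_tool:
  deltas:
    - [[0,0,0,0,0,0],[0,0,0,0,0,0]]

```text
clock: 27.88
tool_pos: [626.6, 209.3, 109.6]
ee_rot: [-180.0, 36.1, 179.0]
ft_force: [2.6, -0.2, 1.2]
gripper_width: 27.1
gripper_force: 20.7
```

Run:
```python
from h import *
where()
snapshot("scene");print([(q,w("scene",d["at"]).round(1),round(d["confidence"],2)) for q in("till_red","till_a") for d in pinpoint(q,"scene")[:5]])
```

```text
27.88 grasp [615.4 209.5 124.9] [-180.    36.1  179. ] F [ 2.6 -0.2  1.2] w 27.1 20.7
[('till_red', array([614.3, 208.3,  72.5]), 0.97), ('till_a', array([611.4, -39.7,  74.9]), 0.89), ('till_a', array([465.1,  86.2,  73.8]), 0.89), ('till_a', array([614.2,  84.7,  78.6]), 0.82), ('till_a', array([459.2, -34.5,  71.7]), 0.77)]
```

Red is back at its start pose (615.4, 209.5). Release and retreat.

servo_tool:
  deltas:
    - [[0,0,0,0,0,0],[0,0,0,0,0,0],[0,0,0,0,0,0]]
  fingers: 0.2

```text
clock: 28.4
tool_pos: [624.4, 209.1, 107.5]
ee_rot: [-179.9, 35.9, 179.1]
ft_force: [-0.5, -0.1, -0.0]
gripper_width: 51.4
gripper_force: 0.0
```

servo_tool:
  deltas:
    - [[0,0,-0.05,0,0,0],[0,0,-0.1,0,0,0],[0,0,-0.15,0,0,0],[0,0,-0.15,0,0,0],[0.08,0,-0.12,0,0,0],[0.15,0,-0.1,0,0,0],[0.15,0,-0.1,0,0,0],[0,0,0,0,0,0],[0,0,0,0,0,0]]

```text
clock: 29.52
tool_pos: [474.2, 212.3, 189.5]
ee_rot: [-180.0, 36.1, 179.0]
ft_force: [-0.6, -0.1, 0.5]
gripper_width: 51.2
gripper_force: 0.0
```

Run:
```python
from h import *
where()
for c in("scene","top"):
  pic(c,c+"f");print(c,[(q,w(c,d["at"]).round(1),round(d["confidence"],2)) for q in("till_red","till_a","oil_can","cork_block","stone") for d in pinpoint(q,c)[:4]])
a=cv2.imread("pics/scenef.png")[130:310,160:340]; cv2.imwrite("pics/sfc.png",cv2.resize(a,None,fx=3.3,fy=3.3,interpolation=cv2.INTER_CUBIC))
```

```text
29.52 grasp [463.  212.5 204.9] [-180.    36.1  179. ] F [-0.6 -0.1  0.5] w 51.2 0.0
scene [('till_red', array([611.7, 203.8,  73. ]), 0.94), ('till_a', array([610.5, -39.4,  72.2]), 0.76), ('till_a', array([457.4, -34.5,  72.6]), 0.72), ('till_a', array([465.6,  86. ,  73.8]), 0.67), ('till_a', array([613.8,  83.6,  78.7]), 0.56), ('oil_can', array([ 419.9, -248.9,   -1.4]), 0.79), ('oil_can', array([458.6, -35.8,  75.3]), 0.44), ('cork_block', array([412.1, 439. ,  -3.1]), 0.68)]
top [('till_red', array([611.9, 209.6,  76. ]), 0.6), ('till_red', array([615. ,  86.2,  73.7]), 0.56), ('till_a', array([616.3, -34.4,  74.6]), 0.97), ('till_a', array([460.8, -33.8,  75.1]), 0.88), ('till_a', array([616.6,  84.6,  73.4]), 0.86), ('till_a', array([466. ,  88.3,  72.4]), 0.56), ('oil_can', array([ 422.6, -244.5,   -0.7]), 0.72), ('cork_block', array([411.9, 444.7,   1.9]), 0.93)]
```

View pics/sfc.png

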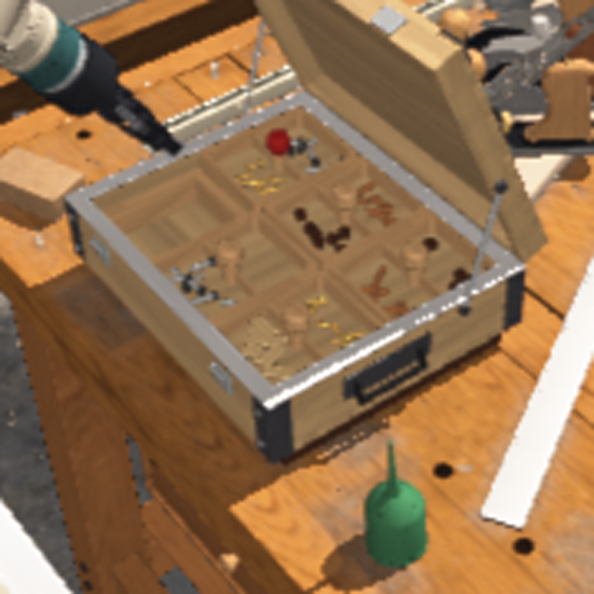

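Red is back over the stone's bay at (278,142). All the tills are flat, the oil can and cork block have not moved, and the gripper is clear. Handing in.

```bash
python3 -c "
from station import *
print(sign_off())"
```

```text
the job is handed in; nothing more can be done
None
```

The job is handed in: the stone lies flat on the felt, pale face up, with the red-knobbed till slid back over it, and the oil can and cork block were left alone; while lowering the stone the gripper brushed the case's left rim at about 8 N.

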